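# Set a sharpening stone on the sloped rest and gauge its thickness

## Task

Lay the long sharpening stone lighter face up and flat on the narrow sloped rest: centred, in line with it, its lower end up against the stop; then let go of it. Then push the thickness gauge's foot down by its knob until it sits on the stone, and leave stone and foot like that. Leave the other things on the table where they are.

Things in the scene. Friction and masses are not known exactly. Their poses are not given: they have to be found in the camera images.
- stone: The long sharpening stone, loose: a block 200 x 50 x 25 mm, about 0.5 kg, grey below and paler, sandy, above, lying flat on the table. Origin: centre of its underside; x along its length, y across, z up through its thickness.
- rest: Narrow sloped bar of the fixed gauge stand, 30 mm wide, rising away from the robot at 30 deg. Origin: on its face, mid-width, at the inner side of the stop at its low end, 62 mm above the table; x up the slope, y across, z square off the face (leaning 30 deg towards the robot). Stop: 8 mm high. A well-laid stone has its underside centre at x=100 mm, y=0, z=0.
- gauge_arm (a point): Middle of the fixed sleeve the foot slides in (28 mm diameter), at x=165, z=82 mm of the rest. A 24 mm wide arm (z=70 to 84) joins it to a column off the rest's face at x=212 to 226 mm. Arm and foot overhang the bar, so the stone must go in under the foot. The stand's base plate is 250 x 120 x 12 mm.
- foot (a joint): The gauge's foot, how far it has been pushed down square to the rest (m): 0 fully up, 0.045 fully down; at about 0.035 it meets a 25 mm stone lying on the rest. The slide is stiff (about 4 N) and stays where it is left. It starts at 0 to 0.008.
- foot_tip (a point): Centre of the underside of the gauge's foot, a disc of 16 mm diameter at x = 165 mm, y = 0 of the rest; 60 mm off the rest's face when fully up, less by the joint's value.
- foot_knob (a point): Centre of the top of the gauge's black knob (28 mm diameter, 14 mm high), 88 mm above foot_tip along the slide.
- short_stone: A smaller stone of the same make, 110 x 36 x 18 mm, loose; leave it. Origin: centre of its underside, x along it.
- mincer_plate: A steel mincer plate lying flat, 70 mm diameter, 12 mm thick, loose; leave it. Origin: centre of its underside.
- bottle: A closed white bottle standing at the robot's right, 66 mm diameter, 190 mm tall; leave it. Origin: centre of its underside.
- brush: A scrubbing brush with a blue back at the robot's left, 60 x 150 x 40 mm, bristles down; leave it. Origin: centre of its underside.

How it is judged (in metres and radians):
On the way, in this order (a step that is already met when the one before it is completed fails the run):
1. the long stone lies on the sloped rest, centred and against the stop, let go (x of stone in the frame of rest between 0.097 and 0.106 m and y of stone in the frame of rest between -0.01 and 0.01 m and z of stone in the frame of rest between -0.003 and 0.003 m and angle between the z axis of stone and the z axis of rest, either way round below 0.06 rad and angle between the x axis of stone and the x axis of rest, either way round below 0.1 rad and angle between stone's own z axis and vertical below 0.7 rad and contact force between the fingers and stone below 0.2 N and linear speed of stone below 0.02 m/s), for 0.3 s.
2. then the gauge's foot is lowered onto the stone (all of step 1 and z of foot_tip in the frame of stone between 0.0225 and 0.0275 m), for 0.2 s.
At the end, for the whole second after the job is handed in: The long stone lies still and released on the rest, right way up: flat on its face (within 3 mm and 0.06 rad), within 10 mm of the rest's centre line, within 0.1 rad of its direction, its lower end within 6 mm of the stop; the gauge's foot stands still on the stone's upper face (within 2.5 mm) (all of step 2 and velocity of joint foot between -0.005 and 0.005 m/s); the robot touches nothing.
It fails at once if another thing on the table is moved by more than 30 mm (distance of any of short_stone, mincer_plate, bottle, brush from where it was at the start of the episode above 0.03 m).
It also fails if it takes over 61 s, if anything falls off the work surface, if the arm or the gripper's body presses on something with over 40 N, if the wrist force passes 120 N, or if a joint passes its speed limit or range.

## Robot

A 7-joint arm with a two-finger parallel gripper is mounted at the origin on the work surface. World frame = base frame: x ahead of the robot, y to its left, z up, the work surface at z = 0. Lengths are in m, angles in degrees, forces in N, time in s.
With the tool pointing down it reaches from about 0.35 to 0.9 m from the base axis. Payload 8.1 kg.
Tool frame: the origin (TCP) lies between the finger pads; the fingertips stand 14 mm ahead of it and the grasp point (between the pads) lies 5 mm behind it; z points along the fingers, y is the line along which they close (so a half turn about z gives the same grasp; the last joint's range is limited). The gripper opens to 92 mm and grips with 3 to 60 N. Pads are 19 mm wide; open, the fingers measure 130 mm over their backs; the gripper's body (75 mm by 190 mm) begins 47 mm behind the grasp point.
Start: joints at [58.808, 24.895, 1.432, 90.138, -0.665, 64.973, -4.303], TCP at [0.267, -0.565, 0.241] pointing down, gripper open.
Joint ranges: [-149.89, 149.89], [-25.12, 119.58], [-72.63, 75.52], [4.76, 147.25], [-75.54, 255.54], [6.69, 114.76], [-157.13, 157.13]. Speed limits (degrees/s): [127.2, 127.2, 172.46, 172.46, 180, 180, 180].

## Interface

Orientations are given as a 3x3 rotation matrix whose columns are the frame's x, y, z axes.
In Python, from station import env gives the robot as it stands.
- The arm moves only by the shell command python3 -m pendant 'ROWS' [OPENING] [FORCE]. ROWS is JSON, a list that holds one entry, the list of rows, each a list of 4 numbers: the shift along the tool's x, y, z in m, then the turn about the tool's z in rad. A call has 1 to 10 rows; each row shifts and turns the commanded pose from where the row before left it, along the tool's axes as they then stand; what a row does not reach is not made up. A row lasts 1/12 s, in which the tool goes at most 41.7 mm and 7.16 degrees, less where a joint would pass 70% of its speed; a pose out of reach is approached as far as the arm can. A call with a gripper value outside its range is refused whole. OPENING is the closure, from 0 (fully open) to 1 (shut), set as the call begins (- or left out, the last holds). The fingers move at their own pace and stop on an object; FORCE is the grip in N (left out, the last holds). Time passes only in rows, so rows that do not move let the fingers close. It gives the time, the measured TCP pose, the force, the opening and the grip force at its end, in the units of the state.
- env.observe(): the state, without advancing time (a new reading comes with each control period).
- env.read_camera(name): name is "scene" or "side" or "wrist"; returns the picture (400x640x3 uint8, blue, green, red); there is no depth.
- env.camera_info(name): a dict with "K" (3x3 intrinsics, pixels), "position" and "rotation" of the camera in the world. Camera axes: x right, y up, looking along -z (the intrinsics and any distortion apply to the point x, -y, -z); pixel columns grow to the right and rows downward; lengths in m; the calibration is good to about 2 mm. The wrist camera is an equidistant fisheye: a pixel r from the principal point sees the ray r / f radians off the axis. A picture is of the moment at which its call begins: read the wrist's pose just before it. camera_info takes no time and is no camera call; for the wrist camera it gives the pose at the moment of the call.
- env.finish_job(): hands the job in; it is judged then, once.
Trained networks look in the newest picture that a camera, given by its name, has taken for a name from the list of things; names that differ only in an ending like _2 or _b are one class to them, and where a whole thing is asked for, a point or a joint stands for the part that bears it (a point fixed in the world has none). Each returns a list of dicts, best first, with "p" (0 to 1); they miss things now and then, are a little off and sometimes report something else, mostly with a low value. They report only what shows in the picture. A call takes as long as a camera call.
- env.look_for(camera, thing): "bbox" ([left, top, right, bottom] in pixels, round what is visible of it).
- env.masks_of(camera, thing): "mask" (400x640 bool, what is visible of it) and "bbox" ([left, top, right, bottom] in pixels, round what is visible of it).
The state is a dict: "time_s": time; "qpos": joint angles; "qvel": joint speeds; "tau": joint torques, N m; "tcp_pos": TCP position; "eef_rot": TCP orientation; "wrist_force": force on the tool from outside, world axes, zero at the start; "ft_torque": the same for the moment, N m; "width": opening from 0.0 (shut) to 1.0 (fully open); "gripper_force": force on a finger pad.
Only numpy, scipy, OpenCV 4.12 (cv2) and the standard library are available. Lean on these libraries where they do the work, as an engineer would, in place of code of your own. Each camera call takes 0.05 s, during which the arm holds its last target. There are 200 camera calls.

## Working session

There is one attempt and no reset: what is moved stays moved. The work goes in short steps, Python scripts to look and compute and a shell command to move; the robot and the scene stay as the last step left them, time stands still between calls to the robot, and variables do not carry over. Pictures are saved under pics/ and viewed, at most 10 in all, crops included, and the job is handed in when it is done.

```bash
ls; mkdir -p pics; cat > look.py <<'E'
from station import env
import numpy as np, cv2
def snap(c,name):
    im=env.read_camera(c); cv2.imwrite('pics/'+name,im); return im
E
python3 - <<'E'
from look import *
for c in ['scene','side','wrist']:
    i=env.camera_info(c); print(c,np.round(i['K'],1).tolist(),np.round(i['position'],3),np.round(i['rotation'],3).tolist(), [k for k in i])
    im=snap(c,c+'0.png')
    for t in ['stone','rest','foot','foot_knob','short_stone','mincer_plate','bottle','brush']:
        print(t,[(np.round(d['bbox']).tolist(),round(d['p'],2)) for d in env.look_for(c,t)[:2]])
a=cv2.imread('pics/scene0.png');b=cv2.imread('pics/side0.png')
cv2.imwrite('pics/both.png',np.vstack([a,b])[:, :])
s=env.observe(); print(s['time_s'],s['tcp_pos'],np.round(s['eef_rot'],3).tolist(),s['width'],s['wrist_force'])
E
```

```text
pics
scene [[450.3, 0.0, 320.9], [0.0, 450.3, 209.4], [0.0, 0.0, 1.0]] [ 1.46  -0.327  1.188] [[0.368, -0.679, 0.635], [0.93, 0.272, -0.249], [-0.004, 0.682, 0.731]] ['K', 'position', 'rotation']
stone [([230.0, 238.0, 261.0, 289.0], 0.78)]
rest [([365.0, 160.0, 396.0, 210.0], 0.6)]
foot [([381.0, 159.0, 390.0, 186.0], 0.6), ([231.0, 239.0, 260.0, 291.0], 0.17)]
foot_knob [([379.0, 163.0, 386.0, 192.0], 0.53)]
short_stone [([169.0, 280.0, 203.0, 333.0], 0.73), ([301.0, 206.0, 314.0, 239.0], 0.61)]
mincer_plate [([312.0, 246.0, 328.0, 265.0], 0.75)]
bottle [([169.0, 281.0, 204.0, 336.0], 0.67), ([377.0, 164.0, 388.0, 191.0], 0.58)]
brush [([421.0, 213.0, 472.0, 235.0], 0.85)]
side [[404.3, 0.0, 322.1], [0.0, 404.3, 199.0], [0.0, 0.0, 1.0]] [0.496 1.114 0.781] [[-0.999, 0.006, -0.052], [-0.049, -0.485, 0.873], [-0.02, 0.875, 0.484]] ['K', 'position', 'rotation']
stone [([299.0, 195.0, 349.0, 215.0], 0.6), ([295.0, 233.0, 314.0, 251.0], 0.59)]
rest [([285.0, 140.0, 297.0, 187.0], 0.65), ([279.0, 208.0, 356.0, 281.0], 0.55)]
foot [([294.0, 234.0, 314.0, 249.0], 0.43)]
foot_knob [([308.0, 208.0, 330.0, 237.0], 0.54), ([282.0, 140.0, 300.0, 186.0], 0.53)]
short_stone [([328.0, 234.0, 366.0, 246.0], 0.59)]
mincer_plate [([294.0, 236.0, 312.0, 248.0], 0.51)]
bottle [([286.0, 140.0, 297.0, 186.0], 0.76)]
brush [([250.0, 314.0, 291.0, 378.0], 0.67)]
wrist [[309.7, 0.0, 321.9], [0.0, 309.7, 196.6], [0.0, 0.0, 1.0]] [ 0.327 -0.538  0.385] [[0.427, 0.877, 0.219], [-0.904, 0.414, 0.104], [0.0, -0.243, 0.97]] ['K', 'position', 'rotation']
stone []
rest []
foot []
foot_knob []
short_stone []
mincer_plate []
bottle []
brush []
1.35 [ 0.26721626 -0.5650041   0.24073415] [[0.904, 0.428, -0.0], [0.428, -0.904, -0.0], [-0.0, 0.0, -1.0]] 1.0015949417899268 [ 0.11280552  1.00836092 -0.25343093]
```

View pics/scene0.png

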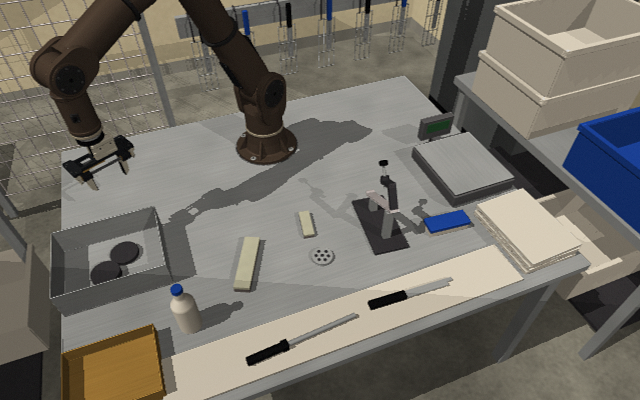

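View pics/side0.png

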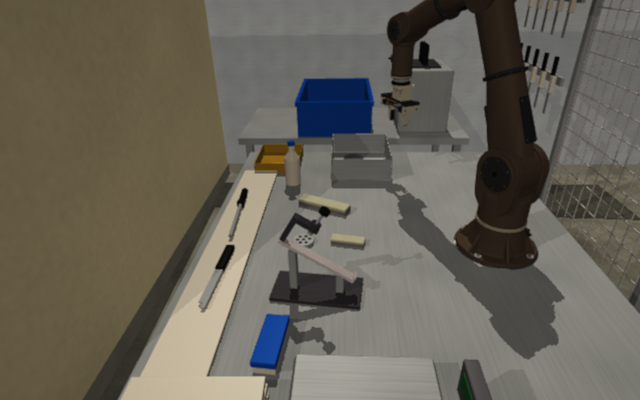

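The scene view shows the long stone at about (247,263), the short stone at (306,222), the plate at (321,256) and the stand with its knob at (383,163). In the side view the stone is at (325,205), the bar runs from (353,277) up to (283,241), and the knob is at (323,212). The tool only turns about its vertical axis. I will therefore grip the stone near its low end and let the sloped bar tilt it in the grip.

```bash
cat >> look.py <<'E'
def ray(c,px,info=None):
    i=info or env.camera_info(c); K=np.array(i['K']); u=(px[0]-K[0,2])/K[0,0]; v=(px[1]-K[1,2])/K[1,1]
    if c=='wrist':
        r=np.hypot(u,v); k=np.sin(r)/r if r>1e-9 else 1; d=np.array([u*k,-v*k,-np.cos(r)])
    else: d=np.array([u,-v,-1])
    d=np.array(i['rotation'])@d; return np.array(i['position']),d/np.linalg.norm(d)
def proj(c,P,info=None):
    i=info or env.camera_info(c); K=np.array(i['K']); p=np.array(i['rotation']).T@(np.array(P)-i['position']); x,y,z=p[0],-p[1],-p[2]
    if c=='wrist':
        h=np.hypot(x,y); a=np.arctan2(h,z); u,v=x/h*a,y/h*a
    else: u,v=x/z,y/z
    return np.array([K[0,0]*u+K[0,2],K[1,1]*v+K[1,2]])
def plane(c,px,z,info=None):
    o,d=ray(c,px,info); return o+d*(z-o[2])/d[2]
def tri(*rays):
    A=sum(np.eye(3)-np.outer(d,d) for o,d in rays); b=sum((np.eye(3)-np.outer(d,d))@o for o,d in rays)
    P=np.linalg.solve(A,b); return P,[np.linalg.norm(np.cross(P-o,d)) for o,d in rays]
def rect(mask,c,z,info=None):
    ys,xs=np.nonzero(mask); W=np.array([plane(c,(x,y),z,info)[:2] for x,y in zip(xs,ys)],np.float32)
    return cv2.minAreaRect(W)
E
python3 - <<'E'
from look import *
for c in ['scene','side']:
    env.read_camera(c)
    for t,z in [('stone',.025),('short_stone',.018),('mincer_plate',.012)]:
        for d in env.masks_of(c,t)[:2]: print(c,t,round(d['p'],2),np.round(d['bbox']).tolist(),[np.round(q,3) for q in rect(d['mask'],c,z)])
print('knob',tri(ray('scene',(383,163)),ray('side',(323,212))))
print('stone ctr',tri(ray('scene',(247,262)),ray('side',(325,205))))
print(plane('side',(353,277),.062),plane('side',(283,241),.175))
for c,b in [('scene',(340,140,420,260)),('side',(260,195,380,315))]:
    im=cv2.imread('pics/%s0.png'%c)[b[1]:b[3],b[0]:b[2]]; im=cv2.resize(im,None,fx=4.5,fy=4.5,interpolation=cv2.INTER_CUBIC); cv2.imwrite('pics/crop_%s.png'%c,im)
a=cv2.imread('pics/crop_scene.png');b=cv2.imread('pics/crop_side.png'); cv2.imwrite('pics/crops.png',cv2.resize(np.hstack([a,b]),(800,480)));print(a.shape,b.shape)
E
```

```text
scene stone 0.85 [232.0, 237.0, 258.0, 290.0] [array([ 0.578, -0.237]), array([0.056, 0.215]), np.float64(64.778)]
scene short_stone 0.51 [297.0, 208.0, 312.0, 240.0] [array([ 0.486, -0.002]), array([0.042, 0.127]), np.float64(79.796)]
scene mincer_plate 0.78 [312.0, 246.0, 332.0, 268.0] [array([ 0.632, -0.002]), array([0.069, 0.073]), np.float64(68.223)]
side stone 0.55 [300.0, 193.0, 347.0, 218.0] [array([ 0.57 , -0.209]), array([0.085, 0.214]), np.float64(63.16)]
side short_stone 0.58 [326.0, 233.0, 363.0, 246.0] [array([0.481, 0.015]), array([0.071, 0.111]), np.float64(80.944)]
side short_stone 0.22 [294.0, 236.0, 314.0, 249.0] [array([0.623, 0.019]), array([0.063, 0.076]), np.float64(3.801)]
side mincer_plate 0.56 [295.0, 233.0, 311.0, 249.0] [array([0.621, 0.006]), array([0.056, 0.073]), np.float64(52.32)]
side mincer_plate 0.36 [249.0, 314.0, 293.0, 376.0] [array([0.667, 0.437]), array([0.179, 0.066]), np.float64(86.056)]
knob (array([0.54542985, 0.24033379, 0.26084549]), [np.float64(0.0016501754494657672), np.float64(0.0016501754494658728)])
stone ctr (array([ 0.565068  , -0.23300741,  0.00917347]), [np.float64(0.001088962273113999), np.float64(0.0010889622731136822)])
[0.4681987  0.25250913 0.062     ] [0.65269796 0.24817652 0.175     ]
(540, 360, 3) (540, 540, 3)
```

View pics/crops.png

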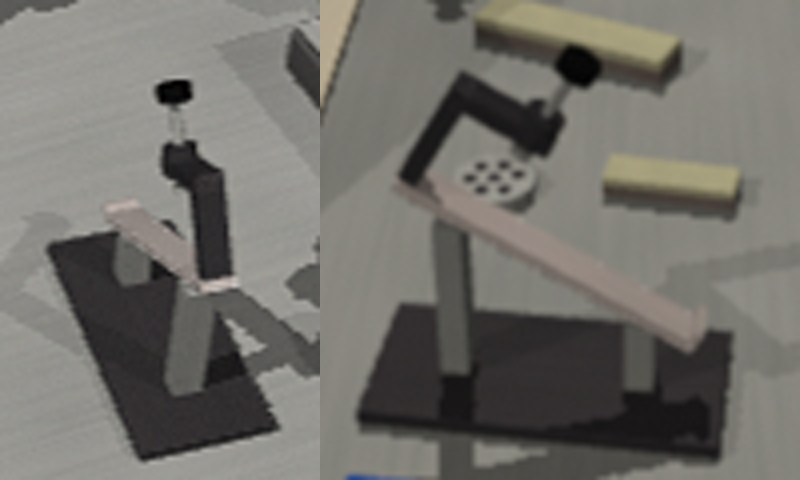

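The crop shows the bar's low end and stop towards the robot at right, with the knob up and a straight clear slope under the foot. The stone is near (0.573, -0.236) at about -25°, and the rest's origin is near (0.475, 0.245). I'll move above the stone for wrist views.

```bash
python3 -m pendant '[[[0.038,-0.015,0,0],[0.038,-0.015,0,0],[0.038,-0.015,0,0],[0.038,-0.015,0,0],[0.038,-0.015,0,0],[0.038,-0.015,0,0],[0.038,-0.015,0,0],[0.038,-0.015,0,0],[0.038,-0.015,0,0],[0.038,-0.015,0,0]]]' 0 20
python3 -m pendant '[[[0.02,-0.01,0,-0.12],[0,0,0,-0.12],[0,0,0,-0.12],[0,0,0,-0.12],[0,0,0,-0.12],[0,0,0,-0.12],[0,0,0,-0.12],[0,0,0,-0.12],[0,0,0,-0.12],[0,0,0,-0.12]]]'
python3 -m pendant '[[[0,0,0,-0.12],[0,0,0,-0.12],[0,0,0,-0.12],[0,0,0,-0.12],[0,0,0,-0.12],[0,0,0,-0.12],[0,0,0,-0.12],[0,0,0,-0.12],[0,0,0,-0.1],[0,0,0,0]]]'
cat > w.py <<'E'
from look import *
import sys
n=sys.argv[1]; s=env.observe(); i=env.camera_info('wrist'); snap('wrist',n)
print(s['time_s'],np.round(s['tcp_pos'],4),np.round(s['eef_rot'],3).tolist(),np.round(s['qpos'],0))
for a in sys.argv[2:]:
    t,z=a.split(':')
    for d in env.masks_of('wrist',t)[:2]: print(t,round(d['p'],2),np.round(d['bbox']).tolist(),[np.round(q,4) for q in rect(d['mask'],'wrist',float(z),i)])
E
python3 w.py w1.png stone:.025 short_stone:.018
```

```text
time_s: 2.58
tcp_pos: [0.5477, -0.2654, 0.241]
eef_rot: [[0.904, 0.427, 0.0], [0.427, -0.904, -0.0], [0.0, 0.0, -1.0]]
wrist_force: [0.6, -0.4, -0.7]
width: 1.004
gripper_force: 0.0
time_s: 3.42
tcp_pos: [0.5604, -0.2495, 0.2407]
eef_rot: [[-0.077, 0.997, -0.0], [0.997, 0.077, -0.0], [-0.0, -0.0, -1.0]]
wrist_force: [0.5, -0.1, 0.2]
width: 1.0
gripper_force: 0.0
time_s: 4.25
tcp_pos: [0.5603, -0.2497, 0.2406]
eef_rot: [[-0.907, 0.422, -0.0], [0.422, 0.907, 0.0], [0.0, 0.0, -1.0]]
wrist_force: [0.0, 1.3, 0.7]
width: 0.999
gripper_force: 0.0
4.25 [ 0.5603 -0.2497  0.2406] [[-0.907, 0.422, -0.0], [0.422, 0.907, 0.0], [0.0, 0.0, -1.0]] [ 42.  28. -35.  90.  17.  68.  69.]
stone 0.69 [317.0, 92.0, 362.0, 247.0] [array([ 0.5653, -0.2329]), array([0.0523, 0.1883]), np.float64(64.3151)]
short_stone 0.85 [447.0, 2.0, 495.0, 83.0] [array([ 0.4807, -0.0059]), array([0.0463, 0.1108]), np.float64(80.4404)]
```

View pics/w1.png

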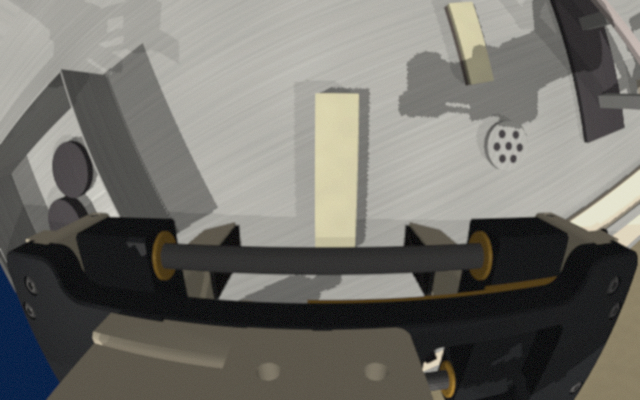

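The pale face is up and the stone is aligned with the tool. Its near end is at (337,93), with the free table around it. I'll move over the grasp point near that end, lower, and look again for a second-view height check.

```bash
python3 - <<'E'
from look import *
i=env.camera_info('wrist'); np.save('i1.npy',i,allow_pickle=True)
E
python3 -m pendant '[[[0.02,0.005,0.02,0.012],[0.02,0.005,0.02,0],[0.02,0.005,0.02,0],[0.016,0.003,0.02,0],[0,0,0.02,0],[0,0,0,0],[0,0,0,0]]]'
python3 w.py w2.png stone:.025
python3 - <<'E'
from look import *
a=np.load('i1.npy',allow_pickle=True).item()
i=env.camera_info('wrist'); m=env.masks_of('wrist','stone')[0]['mask']; ys,xs=np.nonzero(m)
for k in range(ys.min(),ys.min()+4): print(k,xs[ys==k].min(),xs[ys==k].max())
E
```

```text
time_s: 4.98
tcp_pos: [0.4995, -0.2002, 0.1406]
eef_rot: [[-0.899, 0.438, -0.001], [0.438, 0.899, 0.0], [0.001, -0.0, -1.0]]
wrist_force: [-0.3, -0.6, 0.2]
width: 0.999
gripper_force: 0.0
4.9833 [ 0.4995 -0.2002  0.1406] [[-0.899, 0.438, -0.001], [0.438, 0.899, 0.0], [0.001, -0.0, -1.0]] [ 41.  27. -34. 107.  19.  52.  62.]
stone 0.96 [291.0, 167.0, 349.0, 302.0] [array([ 0.5365, -0.2212]), array([0.0512, 0.1334]), np.float64(64.8621)]
167 329 335
168 324 345
169 292 346
170 292 347
```

View pics/w2.png

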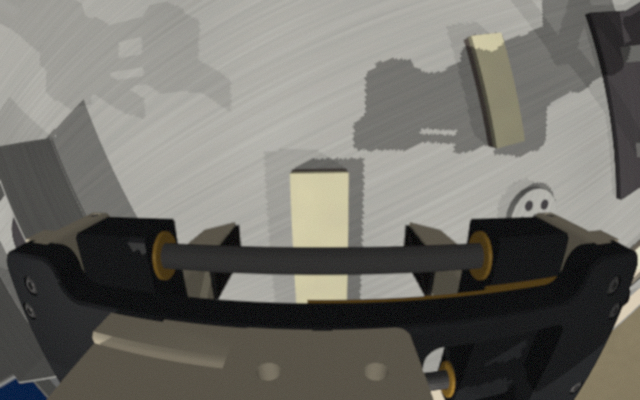

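The near end's top corners are at (291,171) and (348,171) here, and at (315.5,93.5) and (359,94) in w1. I'll triangulate them.

```bash
python3 - <<'E'
from look import *
a=np.load('i1.npy',allow_pickle=True).item(); i=env.camera_info('wrist')
for p,q in [((315.5,93.5),(291,171)),((359,94),(348,171))]:
    print(tri(ray('wrist',p,a),ray('wrist',q,i)), plane('wrist',q,.025,i))
s=env.observe(); R=s['eef_rot']; e=(plane('wrist',(291,171),.025,i)+plane('wrist',(348,171),.025,i))/2
d=plane('wrist',(348,171),.025,i)-plane('wrist',(291,171),.025,i); print(np.linalg.norm(d),'end in tool',R.T@(e-s['tcp_pos']),'yaw of end edge in tool',R.T@d)
E
```

```text
(array([ 0.4714108 , -0.21523147,  0.02462018]), [np.float64(0.00022850691027660107), np.float64(0.0002285069102765795)]) [ 0.47121371 -0.21533668  0.025     ]
(array([ 0.4927715 , -0.17074432,  0.026694  ]), [np.float64(0.0007556290633311478), np.float64(0.0007556290633312174)]) [ 0.49266882 -0.171367    0.025     ]
0.048924986586264346 end in tool [ 0.02068777 -0.00191463  0.11700495] yaw of end edge in tool [-4.27871626e-05  4.89249638e-02  2.00338325e-05]
```

```bash
python3 -m pendant '[[[0,-0.002,0.03,0],[0,0,0.03,0],[0,0,0.03,0],[0,0,0.02,0],[0,0,0.013,0],[0,0,0,0],[0,0,0,0]]]' 0
python3 -m pendant '[[[0,0,0,0],[0,0,0,0],[0,0,0,0],[0,0,0,0],[0,0,0,0],[0,0,0,0],[0,0,0,0],[0,0,0,0],[0,0,0,0],[0,0,0,0]]]' 1 60
python3 -m pendant '[[[0,0,-0.01,0],[0,0,-0.01,0],[0,0,-0.01,0],[0,0,-0.01,0],[0,0,-0.01,0],[0,0,-0.01,0],[0,0,-0.01,0],[0,0,-0.01,0],[0,0,0,0],[0,0,0,0]]]'
python3 - <<'E'
from look import *
snap('side','s1.png'); im=cv2.imread('pics/s1.png')[100:260,220:460]; cv2.imwrite('pics/s1c.png',cv2.resize(im,None,fx=3,fy=3,interpolation=2))
E
```

```text
time_s: 5.72
tcp_pos: [0.4996, -0.2022, 0.0182]
eef_rot: [[-0.899, 0.437, 0.0], [0.437, 0.899, -0.0], [-0.0, 0.0, -1.0]]
wrist_force: [0.0, 0.3, 0.1]
width: 1.001
gripper_force: 0.0
time_s: 6.55
tcp_pos: [0.4989, -0.2021, 0.0179]
eef_rot: [[-0.9, 0.437, 0.0], [0.437, 0.9, -0.0], [-0.0, -0.0, -1.0]]
wrist_force: [-0.7, -0.2, 3.9]
width: 0.542
gripper_force: 60.0
time_s: 7.38
tcp_pos: [0.4993, -0.2022, 0.0984]
eef_rot: [[-0.9, 0.437, 0.001], [0.437, 0.9, -0.001], [-0.001, -0.0, -1.0]]
wrist_force: [-0.5, 0.2, -5.1]
width: 0.539
gripper_force: 60.0
```

View pics/s1c.png

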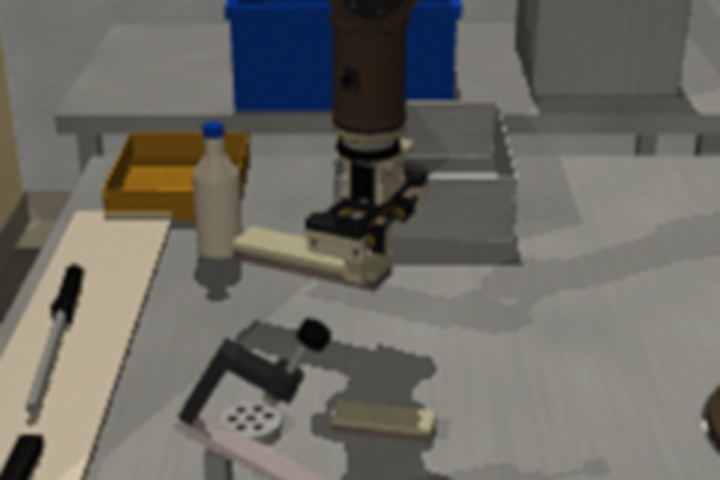

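The stone is held level without drooping (side view). Next I'll go up and beside the stand so the wrist camera sees it.

```bash
python3 -m pendant '[[[0,0,-0.03,-0.09],[0,0,-0.03,-0.09],[0,0,-0.03,-0.09],[0,0,-0.03,-0.09],[0,0,-0.03,-0.09],[-0.02,0.01,0,0],[-0.02,0.01,0,0],[-0.02,0.01,0,0],[-0.02,0.01,0,0],[-0.02,0.01,0,0]]]'
python3 -m pendant '[[[-0.02,0.02,0,0],[-0.02,0.02,0,0],[-0.02,0.02,0,0],[-0.02,0.02,0,0],[-0.02,0.01,0,0],[0,0.01,0,0],[0,0,0,0],[0,0,0,0],[0,0,0,0]]]'
python3 w.py w3.png rest:.1 foot_knob:.26 short_stone:.018 mincer_plate:.012
python3 - <<'E'
from look import *
np.save('i3.npy',env.camera_info('wrist'),allow_pickle=True)
E
```

```text
time_s: 8.27
tcp_pos: [0.5993, -0.1519, 0.2466]
eef_rot: [[-1.0, 0.002, -0.002], [0.002, 1.0, -0.0], [0.002, -0.0, -1.0]]
wrist_force: [-0.2, 0.3, -4.6]
width: 0.538
gripper_force: 60.0
time_s: 9.02
tcp_pos: [0.6983, -0.0538, 0.2472]
eef_rot: [[-1.0, 0.003, -0.001], [0.003, 1.0, -0.001], [0.001, -0.001, -1.0]]
wrist_force: [0.4, -0.2, -3.7]
width: 0.541
gripper_force: 60.0
9.0167 [ 0.6983 -0.0538  0.2472] [[-1.0, 0.003, -0.001], [0.003, 1.0, -0.001], [0.001, -0.001, -1.0]] [ 22.  37. -40.  75.  24.  76.  72.]
rest 0.78 [537.0, 2.0, 640.0, 176.0] [array([0.5772, 0.3066]), array([0.2083, 0.22  ]), np.float64(3.1124)]
foot_knob 0.61 [621.0, 82.0, 633.0, 104.0] [array([0.5991, 0.1406]), array([0.0163, 0.0083]), np.float64(72.3702)]
short_stone 0.82 [346.0, 0.0, 380.0, 47.0] [array([ 0.5082, -0.0066]), array([0.0377, 0.0658]), np.float64(80.6641)]
mincer_plate 0.91 [335.0, 90.0, 392.0, 147.0] [array([ 0.6299, -0.0012]), array([0.067 , 0.0695]), np.float64(1.6866)]
```

View pics/w3.png

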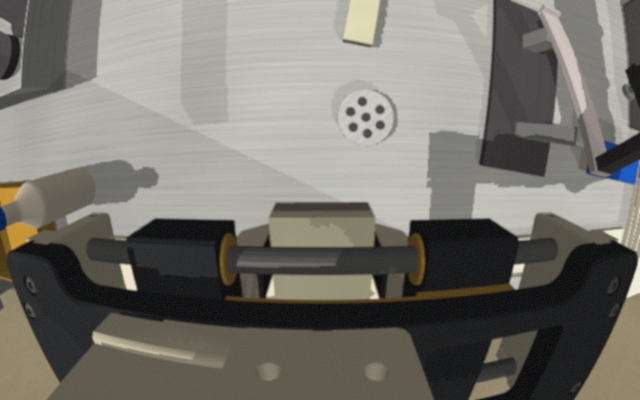

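The third wrist view shows the bar at right: stop end near (547,12), upper end near (600,172), base plate's left edge from (497,0) to (481,163). I'll take a closer view from a second place and view both enlarged.

```bash
python3 -m pendant '[[[0.01,0.02,0,0],[0.01,0.02,0,0],[0.01,0.02,0,0],[0.01,0.02,0,0],[0,0,0,0],[0,0,0,0],[0,0,0,0]]]'
python3 w.py w4.png foot_knob:.26 mincer_plate:.012
python3 - <<'E'
from look import *
np.save('i4.npy',env.camera_info('wrist'),allow_pickle=True)
a=cv2.imread('pics/w3.png')[0:200,470:640]; b=cv2.imread('pics/w4.png')[0:200,470:640]
a,b=[cv2.resize(q,(400,471),interpolation=cv2.INTER_CUBIC) for q in (a,b)]
m=np.hstack([a,b]); m=cv2.convertScaleAbs(m,alpha=1.3)
for k in range(0,800,100): cv2.putText(m,str(470+int((k%400)/400*170)),(k,468),0,.35,(0,255,255))
cv2.imwrite('pics/m34.png',m)
E
```

```text
time_s: 9.85
tcp_pos: [0.6595, 0.0268, 0.248]
eef_rot: [[-1.0, 0.003, 0.001], [0.003, 1.0, -0.001], [-0.001, -0.001, -1.0]]
wrist_force: [-0.6, -1.8, -3.7]
width: 0.539
gripper_force: 60.0
9.85 [0.6595 0.0268 0.248 ] [[-1.0, 0.003, 0.001], [0.003, 1.0, -0.001], [-0.001, -0.001, -1.0]] [ 18.  34. -41.  82.  23.  73.  65.]
foot_knob 0.69 [549.0, 156.0, 609.0, 207.0] [array([0.6203, 0.1789]), array([0.0674, 0.0202]), np.float64(73.4532)]
foot_knob 0.68 [567.0, 51.0, 638.0, 134.0] [array([0.5631, 0.2035]), array([0.0228, 0.0996]), np.float64(31.8783)]
mincer_plate 0.82 [270.0, 119.0, 327.0, 176.0] [array([ 0.6296, -0.0021]), array([0.0669, 0.0685]), np.float64(89.9517)]
```

View pics/m34.png

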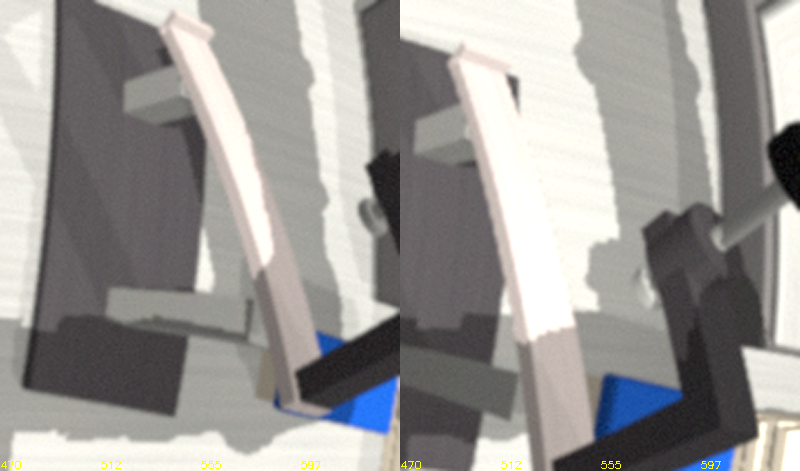

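The crops show the bar's face edges and stop clearly: stop ridge in w4 at panel (462,47)–(510,64), column at the far end, sleeve at (690,240). I'll fit the rest's pose (X, Y, yaw) to these edges and overlay the model to check.

```bash
cat > fit.py <<'E'
from look import *
from scipy.optimize import least_squares
i3=np.load('i3.npy',allow_pickle=True).item(); i4=np.load('i4.npy',allow_pickle=True).item()
c,s=np.cos(np.pi/6),np.sin(np.pi/6)
def T(p,P):
    X,Y,w=p; x,y,z=P; f=c*x-s*z; u=s*x+c*z
    return np.array([X+f*np.cos(w)-y*np.sin(w),Y+f*np.sin(w)+y*np.cos(w),.062+u])
k=400/170.
def px(a,off): return [(470+(u-off)/k,v/k) for u,v in a]
E_=[(i4,-.015,px([(485,135),(510,255),(524,335)],400)),(i4,.015,px([(527,150),(553,250),(576,325)],400)),
    (i3,-.015,px([(215,130),(245,215),(258,262)],0)),(i3,.015,px([(240,115),(262,180),(300,330)],0))]
# stop: top line outermost seen corners (x=-.003 mid-thickness)
S=[(i4,px([(510,64)],400)[0],(0,.015,.008)),(i4,px([(463,46)],400)[0],(-.006,-.015,.008)),(i3,px([(212,32)],0)[0],(0,.015,.008)),(i3,px([(172,12)],0)[0],(-.006,-.015,.008))]
def res(p,full=True):
    r=[]
    for i,y,pts in E_:
        a,n=[np.array([proj('wrist',T(p,(x,y,0)),i) for x in np.linspace(0,.2,81)]) for _ in (0,1)]
        for q in pts:
            j=np.argmin(np.hypot(*(a-q).T)); j=min(max(j,1),79); t=a[j+1]-a[j-1]; t/=np.hypot(*t); r.append(np.cross(t,np.array(q)-a[j]))
    if full:
        for i,q,P in S: r+=list(.5*(proj('wrist',T(p,P),i)-q))
    # knob axis from static cams: knob centre, free along slide
    return np.array(r)
if __name__=='__main__':
    f=least_squares(res,[.476,.245,0]); p=f.x; print(np.round(p,4),np.round(f.fun,1)); np.save('rest.npy',p)
    ims={'w3':cv2.imread('pics/w3.png'),'w4':cv2.imread('pics/w4.png'),'side':cv2.imread('pics/side0.png'),'scene':cv2.imread('pics/scene0.png')}
    ring=lambda x,r,z,y=0:[(x+r*np.cos(t),y+r*np.sin(t),z) for t in np.linspace(0,6.283,25)]
    L=[[(0,-.015,0),(.226,-.015,0),(.226,.015,0),(0,.015,0),(0,-.015,0),(0,-.015,.008),(0,.015,.008),(0,.015,0)],ring(.165,.014,.082),ring(.165,.014,.148),ring(.165,.014,.134)]
    out=[]
    for n,(b,f) in {'w3':((470,0,640,170),2.35),'w4':((470,0,640,170),2.35),'side':((260,190,380,310),3.33),'scene':((330,140,430,240),4)}.items():
        im=ims[n]; F=2.35*170/(b[2]-b[0]); im=cv2.resize(im[b[1]:b[3],b[0]:b[2]],None,fx=F,fy=F,interpolation=cv2.INTER_CUBIC)
        cn='wrist' if n[0]=='w' else n; inf={'w3':i3,'w4':i4}.get(n)
        for l in L:
            q=np.array([(proj(cn,T(p,P),inf)+.5-np.array(b[:2]))*F for P in l]); cv2.polylines(im,[np.int32(q*8)],False,(0,255,0),1,cv2.LINE_AA,3)
        out.append(im[:399,:399])
    m=np.vstack([np.hstack(out[:2]),np.hstack(out[2:])]); cv2.imwrite('pics/ov.png',cv2.resize(m,(600,600),interpolation=cv2.INTER_AREA))
E
python3 fit.py 2>&1 | grep -v -i deprec
```

```text
j=np.argmin(np.hypot(*(a-q).T)); j=min(max(j,1),79); t=a[j+1]-a[j-1]; t/=np.hypot(*t); r.append(np.cross(t,np.array(q)-a[j]))
[ 0.4714  0.248  -0.1385] [-1.2 -0.  -0.1  1.2  1.2 -2.  -0.6 -0.9 -0.7 -0.7  0.5  3.   0.8  0.8
  0.3 -1.   0.4  0.7  0.2 -0.6]
```

View pics/ov.png

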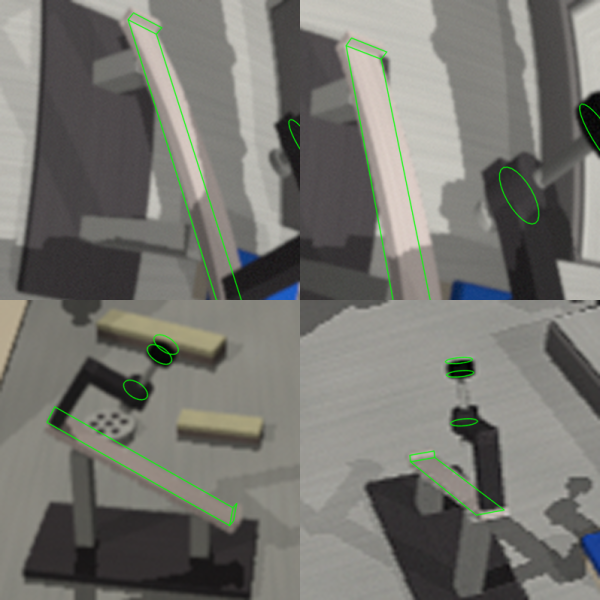

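The overlay agrees within about a pixel at the knob, sleeve and stop. The straight drawn lines ignore the fisheye bend. I'll refine numerically with the bar's pink colour edges.

```bash
cat > fit2.py <<'E'
from fit import *
p0=np.load('rest.npy')
D=[]
for n,i in (('w3',i3),('w4',i4)):
    im=cv2.GaussianBlur(cv2.imread('pics/%s.png'%n),(3,3),0).astype(float); 
    pink=((im[...,2]-im[...,0])/(im.sum(2)/3+1)>.06)&(im.sum(2)>150)
    lab,st=cv2.connectedComponentsWithStats(pink.astype(np.uint8))[1:3]
    q=proj('wrist',T(p0,(.08,0,0)),i).round().astype(int); l=lab[q[1],q[0]]; m=lab==l; print(n,l,st[l])
    top=np.array([(r,np.nonzero(m[r])[0].min(),np.nonzero(m[r])[0].max()) for r in range(400) if m[r].any()]); print(top[::8].tolist())
    lo,hi=[proj('wrist',T(p0,(x,.015,0)),i)[1] for x in (.015,.15)]
    D.append((i,[(b+.5,r) for r,a,b in top if lo<r<hi],[(a-.5,r) for r,a,b in top if lo+6<r<hi]))
def res2(v):
    p=v[:3]; t=v[3]; r=[]
    for i,R,L in D:
        for y,z,pts in ((.015,0,R),(-.015,-t,L)):
            a=np.array([proj('wrist',T(p,(x,y,z)),i) for x in np.linspace(-.02,.2,60)])
            xs=np.interp([q[1] for q in pts],a[:,1],a[:,0]); r+=list(np.array([q[0] for q in pts])-xs)
    r+=list((v[:1]-p0[:1])*3000)
    return np.array(r)
f=least_squares(res2,[*p0,.008],loss='soft_l1'); print(np.round(f.x,4),'rms',np.sqrt(np.mean(f.fun**2)),np.abs(f.fun).max()); p=f.x[:3]; np.save('rest2.npy',p)
for i,q,P in S: print('stop resid px',proj('wrist',T(p,P),i)-q)
for n,q in (('scene',(383,163)),('side',(323,212))): print(n,'knob pred z=.141',proj(n,T(p,(.165,0,.141)))-q,proj(n,T(p,(.165,0,.136)))-q)
print('side stop tip',proj('side',T(p,(0,-.015,.008))),'vs 355.5,271.7; scene far corner',proj('scene',T(p,(.226,.015,0))), 'vs ~(398,210)')
E
python3 -W ignore fit2.py
```

```text
w3 2 [ 537    3   71  172 3489]
[[3, 544, 544], [11, 538, 560], [19, 539, 559], [27, 543, 563], [35, 548, 566], [43, 550, 570], [51, 554, 574], [59, 557, 577], [67, 560, 580], [75, 563, 583], [83, 566, 586], [91, 568, 588], [99, 571, 591], [107, 573, 594], [115, 576, 597], [123, 578, 598], [131, 581, 601], [139, 583, 602], [147, 582, 603], [155, 580, 600], [163, 578, 596], [171, 591, 604]]
w4 7 [  227    17   413   383 19499]
[[17, 496, 499], [25, 490, 517], [33, 492, 515], [41, 494, 518], [49, 497, 521], [57, 499, 523], [65, 501, 526], [73, 503, 528], [81, 505, 531], [89, 507, 533], [97, 509, 535], [105, 511, 537], [113, 512, 539], [121, 514, 541], [129, 516, 542], [137, 517, 544], [145, 519, 545], [153, 520, 547], [161, 522, 554], [169, 523, 553], [177, 523, 639], [185, 525, 639], [193, 526, 639], [201, 527, 639], [209, 527, 639], [217, 534, 639], [225, 533, 639], [233, 531, 639], [241, 555, 639], [249, 557, 639], [257, 554, 639], [265, 512, 639], [273, 240, 639], [281, 241, 639], [289, 242, 639], [297, 227, 639], [305, 621, 639], [313, 619, 639], [321, 615, 639], [329, 612, 639], [337, 608, 639], [345, 604, 639], [353, 600, 639], [361, 596, 639], [369, 591, 639], [377, 587, 639], [385, 582, 639], [393, 577, 639]]
[ 0.4629  0.2444 -0.1091  0.0111] rms 1.4256767076962604 25.56067636235071
stop resid px [-1.23553835 -5.79181485]
stop resid px [-2.63330809 -8.62961129]
stop resid px [-1.78588265 -5.28075097]
stop resid px [-2.51915797 -7.43530971]
scene knob pred z=.141 [-2.1400662  -2.76971696] [-1.98737032 -1.20292277]
side knob pred z=.141 [ 4.73000082 -3.1322283 ] [ 3.77148665 -1.71279595]
side stop tip [356.86496877 269.74964478] vs 355.5,271.7; scene far corner [396.73969364 207.27310194] vs ~(398,210)
```

```bash
cat > fit3.py <<'E'
from fit2 import *
D=[(i,[q for q in R if q[1]<135 ],[q for q in L if q[1]<135]) for i,R,L in D]
def res3(v):
    r=list(res2(v)[:-1]*.2)
    for i,q,P in S: r+=list(proj('wrist',T(v[:3],P),i)-q)
    for n,q in (('scene',(383,163)),('side',(323,212))): r+=list(proj(n,T(v[:3],(.165,0,v[4])))-q)
    return np.array(r)
import fit2; fit2.D=D
for fixX in (None,):
    f=least_squares(res3,[*p0,.008,.138],loss='soft_l1'); print('JOINT',np.round(f.x,4),np.round(f.fun[-12:],1)); e=f.fun[:-12]*5; print('edge rms',np.sqrt(np.mean(e**2)))
np.save('rest3.npy',f.x[:3])
J=f.jac; print('sd~',np.sqrt(np.diag(np.linalg.inv(J.T@J))))
E
python3 -W ignore fit3.py | tail -4
```

```text
side stop tip [356.86496877 269.74964478] vs 355.5,271.7; scene far corner [396.73969364 207.27310194] vs ~(398,210)
JOINT [ 0.4708  0.2471 -0.1005  0.0114  0.1342] [ 1.   0.5 -0.3 -2.2  0.3  0.4 -0.3 -1.6  0.2  0.7  0.2 -0.5]
edge rms 0.804008331884372
sd~ [0.00097589 0.00074965 0.01131755 0.00087591 0.00274906]
```

The fit gives the rest's origin at (0.471, 0.247) with a yaw of -0.10 rad, edges to 0.8 px, and the foot about 7 mm down. I'll turn the stone to match, retreat in front of the stand, and then line up with the bar.

```bash
python3 -W ignore - <<'E'
from fit import *
a=plane('wrist',(496.3,2),.012,i3);b=plane('wrist',(480.6,163.6),.012,i3);print('plate edge yaw',np.arctan2((b-a)[1],(b-a)[0]),a,b)
E
python3 -m pendant '[[[0.036,0,0,0.05],[0.036,0,0,0.048],[0.036,0,0,0],[0.036,0,0,0],[0.036,0,0,0],[0.036,0,0,0],[0.036,0,0,0],[0.036,0,0,0],[0.036,0,0,0],[0.036,0,0,0]]]'
python3 -m pendant '[[[0,0.025,0,0],[0,0.025,0,0],[0,0.025,0,0],[0,0.025,0,0],[0,0.025,0,0],[0,0.025,0,0],[0,0.025,0,0],[0,0.02,0,0],[0,0,0,0],[0,0,0,0]]]'
cat > where.py <<'E'
from look import *
p=np.load('rest3.npy'); s=env.observe(); d=s['tcp_pos']-np.array([p[0],p[1],.062]); R=s['eef_rot']
C,S=np.cos(p[2]),np.sin(p[2]); print('t',s['time_s'],'fwd %.1f lat %.1f up %.1f mm'%(1e3*(d[0]*C+d[1]*S),1e3*(-d[0]*S+d[1]*C),1e3*d[2]),'yaw err %.3f'%(np.arctan2(-R[1,0],-R[0,0])-p[2]),'F',np.round(s['wrist_force'],1),s['width'])
E
python3 where.py
```

```text
plate edge yaw -0.12063093459150312 [0.45216692 0.18982848 0.012     ] [0.68556302 0.16153632 0.012     ]
time_s: 10.83
tcp_pos: [0.2995, 0.0584, 0.2475]
eef_rot: [[-0.995, 0.101, 0.0], [0.101, 0.995, 0.0], [-0.0, 0.0, -1.0]]
wrist_force: [-0.5, 0.1, -3.0]
width: 0.541
gripper_force: 60.0
time_s: 11.67
tcp_pos: [0.3202, 0.2534, 0.2478]
eef_rot: [[-0.995, 0.098, -0.001], [0.098, 0.995, 0.001], [0.001, 0.001, -1.0]]
wrist_force: [0.2, 0.2, -4.6]
width: 0.54
gripper_force: 60.0
t 11.6667 fwd -150.4 lat -8.8 up 185.8 mm yaw err 0.003 F [ 0.2  0.2 -4.6] 0.5404969492794932
```

```bash
python3 -c "
import numpy as np; np.save('rest3.npy',[.4709,.2477,-.110])"
python3 where.py
python3 -m pendant '[[[0,0.011,0.02,0.012],[0,0,0.02,0],[0,0,0.02,0],[0,0,0.017,0],[0,0,0,0],[0,0,0,0]]]'
python3 where.py
```

```text
t 11.6667 fwd -150.4 lat -10.8 up 185.8 mm yaw err 0.012 F [ 0.2  0.2 -4.6] 0.5404969492794932
time_s: 12.17
tcp_pos: [0.3213, 0.2621, 0.1707]
eef_rot: [[-0.994, 0.113, -0.001], [0.113, 0.994, -0.001], [0.001, -0.001, -1.0]]
wrist_force: [-0.7, 0.5, -4.3]
width: 0.538
gripper_force: 60.0
t 12.1667 fwd -150.3 lat -2.1 up 108.7 mm yaw err -0.003 F [-0.7  0.5 -4.3] 0.5380577836147235
```

```bash
python3 -m pendant '[[[-0.015,0.002,0.002,0],[-0.015,0,0.002,0],[-0.015,0,0.002,0],[-0.015,0,0.002,0],[-0.015,0,0.002,0],[-0.015,0,0.002,0],[0,0,0,0],[0,0,0,0]]]'
python3 where.py
python3 - <<'E'
from look import *
snap('side','s2.png'); im=cv2.imread('pics/s2.png')[140:310,240:440]
for t in ['stone','foot_knob','rest']: print(t,[(np.round(d['bbox']).tolist(),round(d['p'],2)) for d in env.look_for('side',t)[:2]])
E
```

```text
time_s: 12.83
tcp_pos: [0.412, 0.255, 0.1583]
eef_rot: [[-0.994, 0.113, -0.001], [0.113, 0.994, 0.0], [0.001, 0.0, -1.0]]
wrist_force: [-0.9, 0.1, -4.9]
width: 0.543
gripper_force: 60.0
t 12.8333 fwd -59.3 lat 0.8 up 96.3 mm yaw err -0.004 F [-0.9  0.1 -4.9] 0.5434836636815374
stone [([306.0, 238.0, 382.0, 263.0], 0.73)]
foot_knob []
rest [([279.0, 209.0, 355.0, 284.0], 0.73), ([332.0, 237.0, 358.0, 239.0], 0.51)]
```

```bash
python3 -m pendant '[[[-0.005,0,0.002,0],[-0.005,0,0.002,0],[-0.003,0,0.006,0],[-0.003,0,0.006,0],[-0.003,0,0.006,0],[-0.004,0,0.006,0],[0,0,0,0],[0,0,0,0]]]'
python3 where.py
python3 - <<'E'
from look import *
snap('side','s3.png')
for d in env.masks_of('side','stone')[:1]:
    ys,xs=np.nonzero(d['mask']); print(d['p'],d['bbox'],cv2.minAreaRect(np.c_[xs,ys].astype(np.float32)))
E
```

```text
time_s: 13.7
tcp_pos: [0.4323, 0.2533, 0.1302]
eef_rot: [[-0.994, 0.109, -0.002], [0.109, 0.994, -0.0], [0.002, -0.0, -1.0]]
wrist_force: [-8.2, 1.5, -1.3]
width: 0.54
gripper_force: 60.0
t 13.7 fwd -39.0 lat 1.4 up 68.2 mm yaw err 0.000 F [-8.2  1.5 -1.3] 0.540200038746168
0.72 [301.3, 238.6, 374.8, 272.4] ((338.1011657714844, 253.92361450195312), (77.80992126464844, 19.47682762145996), 13.134021759033203)
```

```bash
python3 -m pendant '[[[-0.005,-0.0005,0.004,0],[-0.005,0,0.004,0],[-0.005,0,0.004,0],[-0.005,0,0.004,0],[-0.005,0,0.004,0],[0,0,0,0],[0,0,0,0]]]'
python3 where.py
```

```text
time_s: 14.38
tcp_pos: [0.4582, 0.2499, 0.1105]
eef_rot: [[-0.994, 0.11, -0.001], [0.11, 0.994, 0.0], [0.001, 0.0, -1.0]]
wrist_force: [-4.5, 0.5, -1.3]
width: 0.543
gripper_force: 60.0
t 14.3833 fwd -12.9 lat 0.8 up 48.5 mm yaw err -0.000 F [-4.5  0.5 -1.3] 0.5432560438954664
```

Next: forward 20 mm and down 9 mm, then a check before dropping behind the stop.

```bash
python3 -m pendant '[[[-0.005,-0.0005,0.002,0],[-0.005,0,0.002,0],[-0.005,0,0.002,0],[-0.005,0,0.002,0],[-0.002,0,0.001,0],[0,0,0,0],[0,0,0,0]]]'
python3 where.py
python3 - <<'E'
from look import *
snap('side','s4.png'); snap('scene','c4.png')
a=cv2.imread('pics/s4.png')[180:310,250:400]; b=cv2.imread('pics/c4.png')[120:250,320:450]
cv2.imwrite('pics/m4.png',np.hstack([cv2.resize(a,None,fx=2.8,fy=2.8,interpolation=2),cv2.resize(b,None,fx=2.8,fy=2.8,interpolation=2)]))
d=env.masks_of('side','stone')[0]; ys,xs=np.nonzero(d['mask']); print(d['p'],d['bbox'],cv2.minAreaRect(np.c_[xs,ys].astype(np.float32)))
E
```

```text
time_s: 14.97
tcp_pos: [0.48, 0.2469, 0.1015]
eef_rot: [[-0.994, 0.111, -0.001], [0.111, 0.994, 0.0], [0.001, -0.0, -1.0]]
wrist_force: [-5.7, 0.1, 0.2]
width: 0.539
gripper_force: 60.0
t 14.9667 fwd 9.1 lat 0.2 up 39.5 mm yaw err -0.001 F [-5.7  0.1  0.2] 0.5389355088910488
0.71 [287.1, 231.0, 356.6, 278.7] ((323.131103515625, 254.595703125), (76.07797241210938, 18.96141815185547), 25.820993423461914)
```

View pics/m4.png

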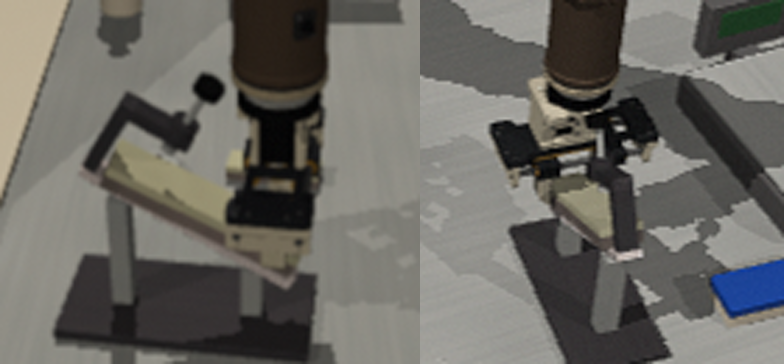

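The stone lies under the foot, centred on the bar and nearly parallel to it, with its low end over the stop. I'll lower it behind the stop.

```bash
python3 -m pendant '[[[-0.001,0,0.002,0],[-0.001,0,0.002,0],[-0.001,0,0.002,0],[-0.001,0,0.002,0],[0,0,0.0015,0],[0,0,0.0015,0],[0,0,0,0],[0,0,0,0]]]'
python3 where.py
```

```text
time_s: 15.78
tcp_pos: [0.4842, 0.2465, 0.0913]
eef_rot: [[-0.994, 0.111, 0.0], [0.111, 0.994, -0.0], [-0.0, -0.0, -1.0]]
wrist_force: [-6.8, -2.1, 7.2]
width: 0.543
gripper_force: 60.0
t 15.7833 fwd 13.4 lat 0.2 up 29.3 mm yaw err -0.001 F [-6.8 -2.1  7.2] 0.54327135153503
```

```bash
python3 -m pendant '[[[0,0,0.001,0],[0,0,0.001,0],[0,0,0,0]]]'
python3 where.py
python3 - <<'E'
from look import *
env.read_camera('side')
d=env.masks_of('side','stone')[0]; ys,xs=np.nonzero(d['mask']); print(d['p'],d['bbox'],cv2.minAreaRect(np.c_[xs,ys].astype(np.float32)))
E
```

```text
time_s: 16.03
tcp_pos: [0.4843, 0.2465, 0.0912]
eef_rot: [[-0.994, 0.111, 0.002], [0.111, 0.994, -0.001], [-0.002, -0.001, -1.0]]
wrist_force: [-13.4, -7.5, 33.6]
width: 0.541
gripper_force: 60.0
t 16.0333 fwd 13.4 lat 0.3 up 29.2 mm yaw err -0.001 F [-13.4  -7.5  33.6] 0.5414287095082109
0.56 [288.1, 228.4, 354.7, 278.3] ((322.1384582519531, 256.5076904296875), (75.66118621826172, 18.605209350585938), 29.74488067626953)
```

It is seated firmly: the descent is stopped stiffly and the side-view tilt is now 29.7°. I'll unload and release.

```bash
python3 -m pendant '[[[0,0,-0.001,0],[0,0,-0.001,0],[0,0,0,0]]]'
python3 -m pendant '[[[0,0,0,0],[0,0,0,0],[0,0,0,0],[0,0,0,0],[0,0,0,0],[0,0,0,0]]]' 0.35 10
python3 where.py
python3 -m pendant '[[[0,0,-0.01,0],[0,0,-0.02,0],[0.01,0,-0.02,0],[0.02,0,-0.02,0],[0.03,0,-0.02,0],[0.03,0,-0.03,0],[0.02,0,-0.03,0],[0,0,0,0],[0,0,0,0]]]'
python3 where.py
python3 - <<'E'
from look import *
i=env.camera_info('wrist')
for c in ['side','scene','wrist']:
    snap(c,c+'5.png')
    for t in ['stone','foot_knob']:
        for d in env.masks_of(c,t)[:1]:
            ys,xs=np.nonzero(d['mask']); print(c,t,round(d['p'],2),d['bbox'],cv2.minAreaRect(np.c_[xs,ys].astype(np.float32)))
E
```

```text
time_s: 16.38
tcp_pos: [0.4842, 0.2465, 0.0913]
eef_rot: [[-0.994, 0.111, 0.0], [0.111, 0.994, 0.0], [-0.0, 0.0, -1.0]]
wrist_force: [-7.2, -1.1, 8.2]
width: 0.541
gripper_force: 60.0
time_s: 16.88
tcp_pos: [0.4846, 0.246, 0.0907]
eef_rot: [[-0.994, 0.112, 0.0], [0.112, 0.994, -0.0], [-0.0, -0.0, -1.0]]
wrist_force: [-1.3, 0.0, -0.7]
width: 0.652
gripper_force: 0.0
t 16.8833 fwd 13.8 lat -0.2 up 28.7 mm yaw err -0.002 F [-1.3  0.  -0.7] 0.6520724467968363
time_s: 17.63
tcp_pos: [0.3755, 0.2592, 0.2424]
eef_rot: [[-0.994, 0.11, 0.004], [0.11, 0.994, 0.001], [-0.004, 0.001, -1.0]]
wrist_force: [1.0, 0.4, -0.3]
width: 0.655
gripper_force: 0.0
t 17.6333 fwd -96.1 lat 0.9 up 180.4 mm yaw err -0.000 F [ 1.   0.4 -0.3] 0.6551156336738614
side stone 0.88 [287.4, 232.1, 356.5, 280.5] ((322.4510803222656, 255.99810791015625), (75.52981567382812, 18.225292205810547), 28.810794830322266)
scene stone 0.69 [363.0, 186.6, 389.8, 209.1] ((378.2560729980469, 194.8048858642578), (29.204496383666992, 15.929723739624023), 38.65980911254883)
scene foot_knob 0.54 [379.9, 163.6, 385.2, 171.1] ((383.2500305175781, 162.75001525878906), (5.656853675842285, 6.363960266113281), 45.0)
wrist stone 0.98 [301.0, 275.7, 348.3, 300.7] ((323.0, 287.0), (24.0, 46.0), 90.0)
```

```bash
python3 -W ignore - <<'E'
from fit import *
p=np.load('rest3.npy')
M={c:[d['mask'] for d in (env.read_camera(c),env.masks_of(c,'stone'))[1][:1]][0] for c in ('side','scene')}
def hull(c,x,tilt,yaw=0,dy=0):
    a,b=np.cos(tilt),np.sin(tilt); pts=[]   # tilt: low end raised about upper end
    for X in (-.1,.1):
        for Y in (-.025,.025):
            for Z in (0,.025):
                u=X-.1; pts.append(proj(c,T(p,(x+.1+u*a+Z*b, dy+Y+X*yaw, -u*b+Z*a))))
    h=cv2.convexHull(np.float32(pts)); m=np.zeros((400,640),np.uint8); cv2.fillPoly(m,[np.int32(h*16)],1,cv2.LINE_8,4); return m.astype(bool)
for c in ('side',):
    for t in (0,.02,.04,.06): print(c,t,[(x,round((hull(c,x/1e3,t)&M[c]).sum()/(hull(c,x/1e3,t)|M[c]).sum(),3)) for x in (94,97,100,103,106,109)])
for dy in (-.01,-.005,0,.005,.01):
    print('scene dy',dy,[(w,round((hull('scene',.101,0,w,dy)&M['scene']).sum()/M['scene'].sum(),3)) for w in (-.1,0,.1)], 'side',round((hull('side',.101,0,0,dy)&M['side']).sum()/(hull('side',.101,0,0,dy)|M['side']).sum(),3))
E
```

```text
side 0 [(94, np.float64(0.859)), (97, np.float64(0.904)), (100, np.float64(0.902)), (103, np.float64(0.886)), (106, np.float64(0.854)), (109, np.float64(0.846))]
side 0.02 [(94, np.float64(0.803)), (97, np.float64(0.838)), (100, np.float64(0.84)), (103, np.float64(0.84)), (106, np.float64(0.81)), (109, np.float64(0.801))]
side 0.04 [(94, np.float64(0.748)), (97, np.float64(0.785)), (100, np.float64(0.784)), (103, np.float64(0.787)), (106, np.float64(0.757)), (109, np.float64(0.752))]
side 0.06 [(94, np.float64(0.714)), (97, np.float64(0.749)), (100, np.float64(0.746)), (103, np.float64(0.75)), (106, np.float64(0.724)), (109, np.float64(0.703))]
scene dy -0.01 [(-0.1, np.float64(0.945)), (0, np.float64(0.913)), (0.1, np.float64(0.937))] side 0.717
scene dy -0.005 [(-0.1, np.float64(0.974)), (0, np.float64(0.963)), (0.1, np.float64(0.955))] side 0.797
scene dy 0 [(-0.1, np.float64(0.939)), (0, np.float64(1.0)), (0.1, np.float64(0.939))] side 0.904
scene dy 0.005 [(-0.1, np.float64(0.871)), (0, np.float64(0.979)), (0.1, np.float64(0.942))] side 0.934
scene dy 0.01 [(-0.1, np.float64(0.821)), (0, np.float64(0.858)), (0.1, np.float64(0.908))] side 0.867
```

The masks agree with a flat, centred stone near x = 100 mm. Next, close the fingers and go above the knob.

```bash
python3 -m pendant '[[[0,0,-0.03,0],[0,0,-0.03,0],[0,0,-0.005,0],[-0.03,0,0,0],[-0.03,0,0,0],[-0.03,0,0,0],[-0.03,0,0,0],[-0.02,0,0,0],[-0.019,-0.001,0,0]]]' 1 20
python3 -m pendant '[[[0,0,0.01,0],[0,0,0,0],[0,0,0,0],[0,0,0,0]]]'
python3 where.py
```

```text
time_s: 19.03
tcp_pos: [0.5352, 0.239, 0.3044]
eef_rot: [[-0.994, 0.113, -0.001], [0.113, 0.994, -0.0], [0.001, -0.0, -1.0]]
wrist_force: [0.4, 0.5, 0.1]
width: 0.047
gripper_force: 0.0
time_s: 19.37
tcp_pos: [0.5325, 0.24, 0.2954]
eef_rot: [[-0.994, 0.11, -0.0], [0.11, 0.994, -0.0], [0.0, -0.0, -1.0]]
wrist_force: [-1.0, 0.1, 0.2]
width: 0.003
gripper_force: 0.0
t 19.3667 fwd 62.1 lat -0.9 up 233.4 mm yaw err -0.001 F [-1.   0.1  0.2] 0.0029770772238254433
```

Expected contact is at about up 219 mm. I'll descend to it, then push along the slide (0.5 forward, 0.866 down).

```bash
python3 -m pendant '[[[0,0.001,0.006,0],[0,0,0.004,0],[0,0,0.002,0],[0,0,0.002,0],[0,0,0,0]]]'
python3 where.py
python3 -m pendant '[[[-0.001,0,0.0017,0],[-0.001,0,0.0017,0],[-0.001,0,0.0017,0],[-0.001,0,0.0017,0],[0,0,0,0]]]'
python3 where.py
```

```text
time_s: 19.78
tcp_pos: [0.5338, 0.2406, 0.2813]
eef_rot: [[-0.994, 0.112, 0.001], [0.112, 0.994, 0.0], [-0.001, 0.0, -1.0]]
wrist_force: [0.2, 0.7, 2.9]
width: 0.004
gripper_force: 1.1
t 19.7833 fwd 63.2 lat -0.1 up 219.3 mm yaw err -0.002 F [0.2 0.7 2.9] 0.003704729531876075
time_s: 20.2
tcp_pos: [0.5378, 0.2401, 0.274]
eef_rot: [[-0.994, 0.112, -0.0], [0.112, 0.994, 0.0], [0.0, 0.0, -1.0]]
wrist_force: [0.3, 0.6, 2.0]
width: 0.004
gripper_force: 1.1
t 20.2 fwd 67.3 lat -0.2 up 212.0 mm yaw err -0.002 F [0.3 0.6 2. ] 0.004240431848208983
```

Contact came at the predicted height. Continue.

```bash
python3 -m pendant '[[[-0.001,0,0.0017,0],[-0.001,0,0.0017,0],[-0.001,0,0.0017,0],[-0.001,0,0.0017,0],[-0.001,0,0.0017,0],[-0.001,0,0.0017,0],[-0.001,0,0.0017,0],[-0.001,0,0.0017,0],[0,0,0,0]]]' | grep force
python3 where.py
python3 -m pendant '[[[-0.0005,0,0.0009,0],[-0.0005,0,0.0009,0],[0,0,0,0]]]' | grep wrist
python3 where.py
```

```text
wrist_force: [0.5, 1.2, 2.2]
gripper_force: 1.1
t 20.95 fwd 75.3 lat -0.4 up 198.3 mm yaw err -0.002 F [0.5 1.2 2.2] 0.003937438141626373
wrist_force: [-0.5, 1.1, 2.6]
t 21.2 fwd 76.2 lat -0.4 up 196.8 mm yaw err -0.002 F [-0.5  1.1  2.6] 0.005944819471285818
```

```bash
for k in 1 2 3; do :; done
python3 -m pendant '[[[-0.0005,0,0.0009,0],[-0.0005,0,0.0009,0],[0,0,0,0]]]' | grep wrist
python3 where.py
```

```text
wrist_force: [-3.1, 0.5, 7.9]
t 21.45 fwd 77.0 lat -0.2 up 195.5 mm yaw err -0.002 F [-3.1  0.5  7.9] 0.005878728810462561
```

```bash
python3 -m pendant '[[[-0.0005,0,0.0009,0],[0,0,0,0]]]' | grep wrist
python3 where.py
```

```text
wrist_force: [-4.5, -0.8, 12.1]
t 21.6167 fwd 77.1 lat -0.0 up 195.2 mm yaw err -0.001 F [-4.5 -0.8 12.1] 0.0072930701593142255
```

The foot is seated at the predicted height, with force rising square to the rest. Retreat and verify.

```bash
python3 -m pendant '[[[0.001,0,-0.002,0],[0.005,0,-0.01,0],[0.01,0,-0.02,0],[0.02,0,-0.03,0],[0.03,0,-0.03,0],[0.03,0,0,0],[0.03,0,0,0],[0.03,0,0,0],[0,0,0,0],[0,0,0,0]]]'
python3 -W ignore - <<'E'
from fit import *
p=np.load('rest3.npy')
for c in ('side','scene'):
    env.read_camera(c)
    for t in ('stone','foot_knob','mincer_plate','short_stone'):
        print(c,t,[(round(d['p'],2),np.round(d['bbox']).tolist()) for d in env.look_for(c,t)[:2]])
    print('knob ctr pred',proj(c,T(p,(.165,0,.106))))
d=(env.read_camera('side'),env.masks_of('side','stone'))[1][0]; ys,xs=np.nonzero(d['mask']); print(cv2.minAreaRect(np.c_[xs,ys].astype(np.float32)))
E
```

```text
time_s: 22.45
tcp_pos: [0.3922, 0.2562, 0.3484]
eef_rot: [[-0.994, 0.11, 0.002], [0.11, 0.994, -0.002], [-0.002, -0.002, -1.0]]
wrist_force: [1.5, -0.6, -0.2]
width: 0.009
gripper_force: 0.0
side stone [(0.8, [287.0, 229.0, 357.0, 282.0])]
side foot_knob [(0.43, [286.0, 233.0, 355.0, 280.0])]
side mincer_plate []
side short_stone [(0.76, [328.0, 235.0, 366.0, 246.0])]
knob ctr pred [317.92425336 219.3000748 ]
scene stone [(0.7, [365.0, 187.0, 388.0, 207.0])]
scene foot_knob [(0.47, [378.0, 171.0, 387.0, 200.0])]
scene mincer_plate [(0.53, [311.0, 245.0, 335.0, 264.0])]
scene short_stone [(0.81, [300.0, 206.0, 314.0, 238.0])]
knob ctr pred [384.00951593 172.46747152]
((322.5896301269531, 256.67230224609375), (77.13800048828125, 20.881305694580078), 27.824094772338867)
```

```bash
python3 - <<'E'
from look import *
im=env.read_camera('side')[205:232,305:335].sum(2); ys,xs=np.nonzero(im<90); print('knob blob',xs.mean()+305,ys.mean()+205,len(xs))
print(env.finish_job())
E
```

```text
knob blob 315.26451612903224 223.78064516129032 155
the job is handed in; nothing more can be done
None
```

I handed the job in: the stone lies pale face up and flat on the rest, let go at the stop, and the gauge's foot was pushed down until it met the stone. The camera masks and contact heights agree with that, but the hand-in returned no verdict.

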